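# Clamp the cutter bit in the bench chuck

## Robot

A 7-joint arm with a two-finger parallel gripper is mounted at the origin on the work surface; the furniture and walls round the work are solid. World frame = base frame: x ahead of the robot, y to its left, z up, the work surface at z = 0. Lengths are in m, angles in rad, forces in N, time in s.
With the tool pointing down it reaches from about 0.4 to 0.875 m from the base axis. Payload 6.5 kg.
Tool frame: the origin (TCP) lies at the very end of the fingers, on their centre line; the grasp point (between the pads) lies r.grip_point_offset behind it (r.grip_point_offset is the distance from the TCP to the grasp point, in m); z points along the fingers, y is the line along which they close (so a half turn about z gives the same grasp; the last joint's range is limited). The gripper opens to 88 mm and grips with 3 to 60 N. Pads are 18 mm wide; open, the fingers measure 123 mm over their backs; the gripper's body (75 mm by 187 mm) begins 45 mm behind the grasp point.
Start: joints at [-1.225, 0.536, -0.004, 1.538, 0.003, 1.067, -0.071], TCP at [0.26, 0.596, 0.239] pointing down, gripper open.
Joint ranges: [-2.7, 2.7], [-0.37, 2.16], [-1.27, 1.26], [0.24, 2.4], [-1.31, 4.45], [0.19, 1.91], [-2.76, 2.76]. Speed limits (rad/s): [2.39, 2.39, 3.14, 3.14, 3.14, 3.14, 3.14].

## Interface

Orientations are given as a unit quaternion [x, y, z, w].
In Python, from plant import r, optics, look_for gives the robot as it stands. The module is installed in compiled form; this text tells all that it offers.
- The arm moves only by the shell command python3 -m pendant 'ROWS' [FORCE]. ROWS is JSON, a list of rows, each an object of numbers: "dx", "dy", "dz": the shift along the tool's x, y, z in m; "wx", "wy", "wz": the turn, a rotation vector about the tool's x, y, z in degrees; "claw": the finger opening in m, from 0 to 0.0881. In form: [{"dx": .., "dy": .., "dz": .., "wx": .., "wy": .., "wz": .., "claw": ..}, ...]. A call has 1 to 10 rows; each row is the pose to reach, as a shift and turn from the pose commanded when the call began, along the tool's axes at that moment; what a row does not reach only later rows make up. A row lasts 1/10 s, in which the tool goes at most 50 mm and 8.59 degrees, less where a joint would pass 70% of its speed; a pose out of reach is approached as far as the arm can. A call with a gripper value outside its range is refused whole. The fingers move at their own pace and stop on an object; FORCE is the grip in N (left out, the last holds). Time passes only in rows, so rows that repeat a pose let the fingers close. It gives the time, the measured TCP pose, the force, the opening and the grip force at its end, in the units of the state.
- r.observe(): the state, without advancing time (a new reading comes with each control period).
- optics.snapshot(name): name is "scene" or "top"; returns (picture, depth): 384x512x3 uint8, blue, green, red; 384x512 float32, m along the optical axis (not along the pixel's ray), 0 where there is no reading.
- optics.get_calibration(name): a dict with "fovy" (degrees; the focal length in pixels is half the picture's height over the tangent of half this angle, whatever the lens; pixels are square), "cx", "cy" (the principal point, pixels), "R" (3x3) and "t" (3): a world point X has camera coordinates R X + t. Camera axes: x right, y down, z forward; pixel columns grow to the right and rows downward; lengths in m; the calibration is good to about 2 mm. A picture is of the moment at which its call begins. get_calibration takes no time and is no camera call.
- r.job_done(): hands the job in; it is judged then, once.
Trained networks look in the newest picture that a camera, given by its name, has taken for a name from the list of things; names that differ only in an ending like _2 or _b are one class to them, and where a whole thing is asked for, a point or a joint stands for the part that bears it (a point fixed in the world has none). Each returns a list of dicts, best first, with "score" (0 to 1); they miss things now and then, are a little off and sometimes report something else, mostly with a low value. They report only what shows in the picture. A call takes as long as a camera call. They do not tell look-alikes from the thing itself.
- look_for(camera, name): "bbox" ([left, top, right, bottom] in pixels, round what is visible of it).
The state is a dict: "time_s": time; "qpos": joint angles; "joint_vel": joint speeds; "tau": joint torques, N m; "eef_pos": TCP position; "tcp_rot": TCP orientation; "contact_force": force on the tool from outside, world axes, zero at the start; "ft_torque": the same for the moment, N m; "opening": opening from 0.0 (shut) to 1.0 (fully open); "gripper_force": force on a finger pad.
Only numpy, scipy, OpenCV 4.12 (cv2) and the standard library are available. Lean on these libraries where they do the work, as an engineer would, in place of code of your own. Each camera call takes 0.05 s, during which the arm holds its last target. There are 200 camera calls.

## Task

A cutter bit stands loosely in the open bench chuck, ready to be honed. Push the red posts round clockwise (seen from above) so that the chuck's three jaws close and grip the bit firmly, upright and in the middle, but feel for the resistance and do not overtighten it; then let go of the chuck. Leave the other bit in the wooden rack and the rest of the bench alone.

Things in the scene. Friction and masses are not known exactly. Their poses are not given: they have to be found in the camera images.
- chuck: Bench chuck fixed to the work surface; origin at the centre of its underside, z up its axis. Grey foot 132 mm across; dark column 80 mm across, 74 mm high, its pocket 28 mm wide with the floor 30 mm up. A knurled sleeve 106 mm across, 43 to 66 mm up, turns round the column and carries three arms with posts. Three jaws slide on its 116 mm wide top plate, 74 to 104 mm up.
- post_a (a point): Centre of the top, 122 mm above the work surface, of an upright post on the sleeve, 80 mm from the chuck's axis: red, 18 mm across from 65 mm up; below that a metal boss 22 mm across on a level arm 14 mm thick, 54 mm up. Three posts, 120 degrees apart, turn with the sleeve; when found it is 0.9 to 2.9 rad (clockwise from above) short of a firm grip.
- post_b (a point): The same point on the second post. Feel: the free sleeve turns at a steady sideways push of about 5.6 N on a post and stays where it is left. Once the pads meet the bit the push grows by about 11 N per rad of further turn: 10 to 15 N while turning is a firm grip, under 9 N loose, over 17 N overtightened. With the motion paused, about 2 N less is felt. It keeps its grip when let go.
- post_c (a point): The same point on the third post.
- pad_a: One of three spring-backed brass jaw pads (8 N/mm), 12 mm wide, 80 to 104 mm up; all move in 6 mm per rad of clockwise turn. x points from the chuck's axis out to the pad; the pad face is 20 mm along x from its origin, which lies on the chuck's axis when fully open. Found with the face 14 to 20 mm from the axis. In a firm grip each presses the bit with 14 to 55 N.
- pad_b: The second brass pad, likewise.
- pad_c: The third brass pad, likewise.
- bit_blue: Steel cutter bit with a blue band, 109 mm long: round shank 83 mm, then a head 38 mm across and 21 mm high. Origin at the centre of the shank's end, z towards the head. Stands in the chuck's pocket (top 139 mm above the work surface, loose, up to 2 mm off centre) or in the rack. One of the two bits has a 12 mm, the other a 24 mm shank; either may be in the chuck.
- bit_yellow: The other steel cutter bit, with a yellow band, otherwise described as the blue one.
- bit_rack: Pale wooden block 60 x 150 x 70 mm fixed to the work surface, with three pockets in a row; holds the bit that is not in the chuck. Origin at the centre of its underside; the occupied pocket is 45 mm along -y.
- glue_bottle: White glue bottle with a red cap, 197 mm tall, 39 x 62 mm, standing; bystander. Origin at the centre of its underside.
- screw_box: Red and brown carton of screws, 52 x 82 x 40 mm; bystander. Origin at the centre of its underside.
- spare_pack: Black battery pack, 75 x 114 x 63 mm; bystander. Origin at the centre of its underside.
There are look-alikes about, which are no part of the job. What is shaped like the bit_yellow but orange or purple is not meant.

How it is judged:
On the way:
1. all three pads press the bit in the chuck with more than 14 N each ((contact force between each of pad_a, pad_b, pad_c and bit_blue above 14 N or contact force between each of pad_a, pad_b, pad_c and bit_yellow above 14 N)), for 0.2 s.
At the end, for the whole second after the job is handed in: The bit that stood in the chuck is gripped by all three pads with more than 12 N each, at rest, upright within 0.07 rad and with its foot within 4 mm of the chuck's axis; the other bit is within 20 mm of where it stood (((contact force between each of pad_a, pad_b, pad_c and bit_blue above 12 N and angle between bit_blue's own z axis and vertical below 0.07 rad and horizontal distance between bit_blue and chuck below 0.004 m and linear speed of bit_blue below 0.01 m/s and distance of bit_yellow from where it was at the start of the episode below 0.02 m) or (contact force between each of pad_a, pad_b, pad_c and bit_yellow above 12 N and angle between bit_yellow's own z axis and vertical below 0.07 rad and horizontal distance between bit_yellow and chuck below 0.004 m and linear speed of bit_yellow below 0.01 m/s and distance of bit_blue from where it was at the start of the episode below 0.02 m))); the robot touches nothing.
It fails at once if the bit is overtightened: a pad presses a bit with more than 55 N (contact force between any of pad_a, pad_b, pad_c and bit_blue above 55 N or contact force between any of pad_a, pad_b, pad_c and bit_yellow above 55 N).
It fails at once if a bystander (glue bottle, screw carton, battery pack) is shifted by more than 30 mm (distance of any of glue_bottle, screw_box, spare_pack from where it was at the start of the episode above 0.03 m).
It also fails if it takes over 64 s, if anything falls off the work surface, if the arm or the gripper's body presses on something with over 40 N, if the wrist force passes 120 N, or if a joint passes its speed limit or range.

## Working session

There is one attempt and no reset: what is moved stays moved. The work goes in short steps, Python scripts to look and compute and a shell command to move; the robot and the scene stay as the last step left them, time stands still between calls to the robot, and variables do not carry over. Pictures are saved under pics/ and viewed, at most 10 in all, crops included, and the job is handed in when it is done.

```bash
mkdir -p pics; cat > h.py <<'E'
import numpy as np, cv2
from plant import r, optics, look_for
def world(cam,u,v,d):
    c=optics.get_calibration(cam); f=192/np.tan(np.radians(c["fovy"])/2)
    p=np.array([(u-c["cx"])/f*d,(v-c["cy"])/f*d,d]); return np.array(c["R"]).T@(p-np.array(c["t"]))
def cloud(cam,D):
    v,u=np.mgrid[0:384,0:512]; c=optics.get_calibration(cam); f=192/np.tan(np.radians(c["fovy"])/2)
    p=np.stack([(u-c["cx"])/f*D,(v-c["cy"])/f*D,D],-1); return (p-np.array(c["t"]))@np.array(c["R"])
def pix(cam,X):
    c=optics.get_calibration(cam); f=192/np.tan(np.radians(c["fovy"])/2)
    p=np.array(c["R"])@np.array(X)+np.array(c["t"]); return p[:2]/p[2]*f+[c["cx"],c["cy"]]
E
python3 - <<'E'
from h import *
s=r.observe(); print({k:np.round(v,3).tolist() for k,v in s.items()}, r.grip_point_offset)
im=[]
for c in("top","scene"):
    I,D=optics.snapshot(c); im.append(I); np.savez(c+".npz",I=I,D=D)
    k=optics.get_calibration(c); print(c,k)
    for n in("chuck","post_a","bit_blue","bit_yellow","bit_rack","glue_bottle","screw_box","spare_pack"):
        print(n,[(np.round(o["bbox"]).tolist(),round(o["score"],2)) for o in look_for(c,n)[:4]])
cv2.imwrite("pics/a.png",cv2.resize(im[0],(768,576)));cv2.imwrite("pics/b.png",cv2.resize(im[1],(768,576)))
E
```

```text
{'time_s': 0.0, 'qpos': [-1.225, 0.537, -0.004, 1.539, 0.003, 1.067, -0.071], 'joint_vel': [-0.001, -0.001, -0.0, 0.001, -0.0, 0.001, 0.002], 'tau': [0.0, -57.098, 0.991, -25.161, -0.056, 0.018, 0.0], 'eef_pos': [0.26, 0.595, 0.238], 'tcp_rot': [0.204, 0.979, -0.001, -0.0], 'contact_force': [0.289, -0.928, -0.338], 'ft_torque': [0.009, 0.005, -0.039], 'gripper_force': 0.0, 'opening': 1.004} 0.0187
top {'fovy': 45.73396932760715, 'cx': 260.6265418698984, 'cy': 191.46740727490484, 'R': array([[-0.01834063, -0.99953454,  0.0243789 ],
       [-0.98819447,  0.01441242, -0.15252533],
       [ 0.15210297, -0.02688851, -0.98799883]]), 't': array([-0.12193842,  0.51713198,  1.17654105])}
chuck [([179.0, 136.0, 238.0, 200.0], 0.65), ([301.0, 246.0, 315.0, 260.0], 0.34)]
post_a [([175.0, 132.0, 238.0, 199.0], 0.69)]
bit_blue [([298.0, 243.0, 314.0, 260.0], 0.57)]
bit_yellow [([207.0, 157.0, 221.0, 172.0], 0.68), ([262.0, 177.0, 277.0, 190.0], 0.64), ([232.0, 212.0, 249.0, 228.0], 0.49), ([267.0, 153.0, 283.0, 166.0], 0.45)]
bit_rack [([256.0, 239.0, 321.0, 269.0], 0.6), ([337.0, 136.0, 373.0, 1
[... 441 characters left out ...]
28135,  0.36582516, -0.49316011]]), 't': array([-0.30195177,  0.26673088,  0.826262  ])}
chuck [([276.0, 210.0, 298.0, 244.0], 0.2)]
post_a [([206.0, 151.0, 266.0, 190.0], 0.76)]
bit_blue [([277.0, 210.0, 298.0, 245.0], 0.98), ([205.0, 151.0, 270.0, 193.0], 0.18)]
bit_yellow [([232.0, 191.0, 242.0, 228.0], 0.81), ([290.0, 173.0, 302.0, 212.0], 0.76), ([231.0, 150.0, 246.0, 172.0], 0.75), ([274.0, 178.0, 287.0, 220.0], 0.75)]
bit_rack [([232.0, 224.0, 303.0, 280.0], 0.83)]
glue_bottle [([133.0, 147.0, 159.0, 225.0], 0.8)]
screw_box [([375.0, 206.0, 398.0, 209.0], 0.5)]
spare_pack [([158.0, 169.0, 189.0, 205.0], 0.83), ([231.0, 226.0, 304.0, 278.0], 0.73), ([208.0, 149.0, 266.0, 193.0], 0.52)]
```

View pics/a.png

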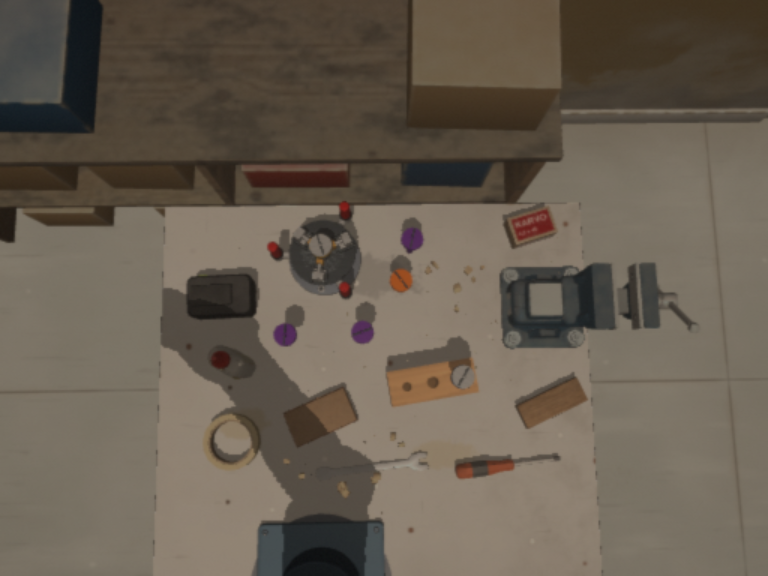

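View pics/b.png

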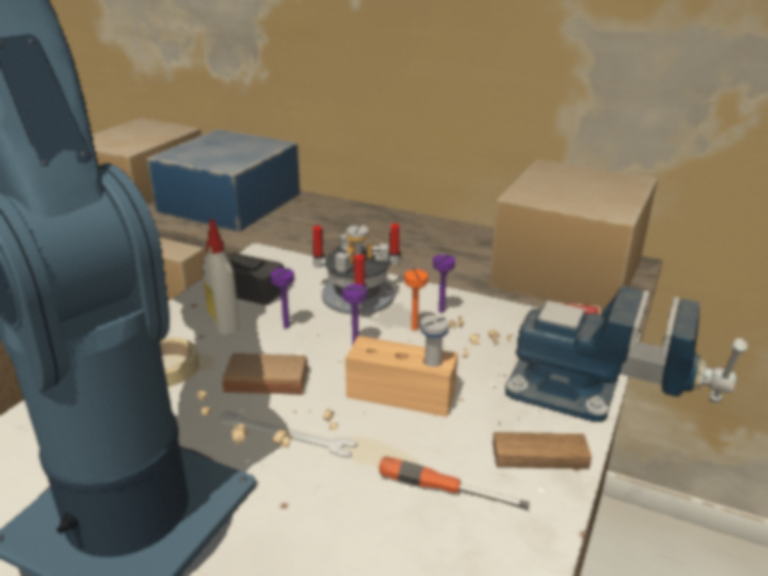

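The top view shows the chuck at about (213,170) in native pixels. Its red posts are at (230,140), (183,166) and (230,193). The orange and purple look-alike bits stand at (267,187), (275,159), (190,222) and (241,221), and the rack with its bit is at (290,253). Next I measure the chuck and posts, and take one enlarged crop.

```bash
python3 - <<'E'
from h import *
from scipy.optimize import least_squares
z=np.load("top.npz"); I=z["I"];D=z["D"]; P=cloud("top",D)
h=cv2.cvtColor(I,cv2.COLOR_BGR2HSV); m=(((h[...,0]<7)|(h[...,0]>172))&(h[...,1]>150)&(h[...,2]>60)).astype(np.uint8)
n,l,st,ce=cv2.connectedComponentsWithStats(m)
for i in range(1,n):
    if st[i,4]>8:
        q=P[(l==i)&(D>0)]; t=q[q[:,2]>q[:,2].max()-.012]; print(st[i].tolist(),"top",np.round(t.mean(0),3),len(t),"zmax",q[:,2].max().round(3))
# chuck neighbourhood height map & obstacles
c=np.array([world("top",213,163,1.05)])
q=P[130:202,170:260]; 
sel=P[(D>0)]
hd=sel[(sel[:,2]>.128)&(sel[:,2]<.15)&(abs(sel[:,0]-c[0,0])<.12)&(abs(sel[:,1]-c[0,1])<.12)]; print("head",hd.mean(0),hd.min(0),hd.max(0),len(hd))
# coarse max-height grid
x0,y0=.4,-.2
for x in np.arange(1.0,.38,-.04):
    print("%.2f"%x," ".join("%4d"%(1000*(lambda a:a.max() if len(a) else -.009)(sel[(abs(sel[:,0]-x)<.02)&(abs(sel[:,1]-y)<.02)][:,2])) for y in np.arange(.4,-.42,-.04)))
s=np.load("scene.npz")["I"]
a=cv2.resize(I[120:210,165:290],(750,540),interpolation=cv2.INTER_CUBIC)
b=cv2.resize(s[135:255,195:315],(540,540),interpolation=cv2.INTER_CUBIC)
cv2.imwrite("pics/c.png",cv2.resize(np.hstack([cv2.resize(a,(440,540)) if 0 else cv2.resize(a,(460,331)),cv2.resize(b,(331,331))]),(791,331)))
E
```

```text
[166, 115, 64, 5, 261] top [ 0.861  0.089 -0.355] 52 zmax -0.348
[226, 134, 7, 12, 63] top [ 0.642 -0.051  0.123] 37 zmax 0.128
[342, 140, 27, 20, 228] top [ 0.625 -0.392  0.041] 226 zmax 0.047
[179, 162, 8, 10, 52] top [0.573 0.069 0.122] 35 zmax 0.126
[226, 188, 7, 10, 49] top [ 0.504 -0.05   0.123] 37 zmax 0.128
[143, 242, 6, 3, 10] top [0.377 0.144 0.164] 10 zmax 0.17
head [ 0.57351503 -0.01118425  0.13464418] [ 0.50144225 -0.05217624  0.12809895] [0.64710361 0.00695084 0.14276622] 185
1.00  -80  -82  -81  -81  -80  -82  -82  -82  -80  -80  -82  -82  -81  -79  117  118  118  118  119  120  118
0.96  -82  -80  -81  -82  -81  -82  -82  -80  -81  -81  -77  -82  -82  -82  116  118  118  119  117  118  117
0.92  -80  -81  -83  -82  -80  -82  -81  -82  -82  -83  -81  -82  -80  -80  115  119  118  119  117  119  118
0.88  -81  -80  -82  -81  -79  -81  -81  -81  -82  -81  -82  -80  -80  -81  116  119  118  119  117  119  118
0.84  -81  -78  -80  -81  -82  -80  -81  -81  -83  -80  -82  -82  -83  -82  -83  -82  104  114  113  113  116
0.80  -82  -84  -84  -82  -83  -82  -81  -82  -82  -84 
[... 454 characters left out ...]
    6    6    6    8    7    8   46   47
0.60   -9   -9   -9    7    7    7    8    7  123  109  140  137  104    7  113  108    7    7    8   46   46
0.56   -9   -9   -9    5    5   53   49   50  125   83  142  138   81    8  110   21    8   17   17   30   20
0.52   -9   -9   -9    7   58   68   68   60    7   78  108  128   69  109  110    6   24   10   99  120  122
0.48   -9   -9   -9    6   59   69   70   59    6    7    7  127    8    7   98    8   16    8  105  122  123
0.44   -9   -9   -9    7    6    5    6    7  108  112    6    6  112    6    7    7    7    7  101  121  123
0.40   -9   -9   -9    8    6    6  201  185  107  107    7   24  108    7    6   76   73   71   20   31   20
```

View pics/c.png

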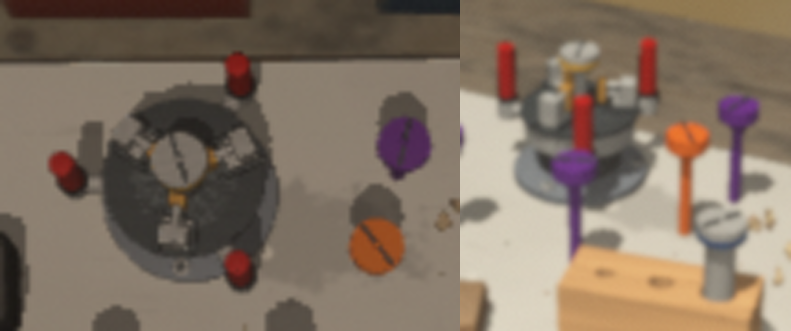

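The bit with the yellow band and thin shank stands in the chuck; the blue, thick one is in the rack. The chuck axis is at (0.573, -0.011), with posts at -30°, 90° and 210°. The purple and orange bits at (275,159), (267,187), (241,221) and (190,222) are look-alikes and stay untouched. I'll push the post at 210° round the front with the fingers closed.

```bash
python3 -m pendant '[{"dz":-0.05,"claw":0},{"dx":-0.15,"dy":-0.15,"dz":-0.06,"wz":10,"claw":0},{"dx":-0.25,"dy":-0.25,"dz":-0.06,"wz":20,"claw":0},{"dx":-0.504,"dy":-0.512,"dz":-0.06,"wz":36.4,"claw":0},{"dx":-0.504,"dy":-0.512,"dz":-0.06,"wz":36.4,"claw":0},{"dx":-0.504,"dy":-0.512,"dz":-0.06,"wz":36.4,"claw":0},{"dx":-0.504,"dy":-0.512,"dz":-0.06,"wz":36.4,"claw":0},{"dx":-0.504,"dy":-0.512,"dz":-0.06,"wz":36.4,"claw":0},{"dx":-0.504,"dy":-0.512,"dz":-0.06,"wz":36.4,"claw":0},{"dx":-0.504,"dy":-0.512,"dz":-0.06,"wz":36.4,"claw":0}]' 20
cat > d.py <<'E'
# shift to a wanted pose, in current tool axes:  d.py x y z azimuth_of_tool_y_deg ; also torque about chuck axis
import sys; from h import *; from scipy.spatial.transform import Rotation as Ro
s=r.observe(); p=np.array(s["eef_pos"]);R=Ro.from_quat(s["tcp_rot"]).as_matrix(); C=np.array([.573,-.011])
az=np.degrees(np.arctan2(R[1,1],R[0,1])); F=np.array(s["contact_force"])
print("t",round(s["time_s"],2),"p",p.round(4),"az",az.round(1),"tilt",np.degrees(np.arccos(-R[2,2])).round(1),"F",F.round(1),"q7",round(s["qpos"][6],2))
q=p[:2]-C; print("r",np.hypot(*q).round(4),"ang",(np.degrees(np.arctan2(q[1],q[0]))%360).round(1))
if len(sys.argv)>4:
    t=list(map(float,sys.argv[1:5])); print("d",(R.T@(np.array(t[:3])-p)).round(4),"wz",((az-t[3]+180)%360-180).round(1))
E
python3 d.py .5177 -.0752 .2 30
```

```text
t 0.9 p [0.2602 0.5957 0.2387] az 66.4 tilt 0.0 F [-0.3  0.5 -0. ] q7 -0.07
r 0.6826 ang 117.3
d [-0.5045 -0.5117  0.0387] wz 36.4invalid input at $[0]: expected keys dx, dy, dz, wx, wy, wz, claw
```

```bash
python3 -m pendant '[{"dx":0,"dy":0,"dz":-0.05,"wx":0,"wy":0,"wz":0,"claw":0},{"dx":-0.15,"dy":-0.15,"dz":-0.06,"wx":0,"wy":0,"wz":10,"claw":0},{"dx":-0.25,"dy":-0.25,"dz":-0.06,"wx":0,"wy":0,"wz":20,"claw":0},{"dx":-0.504,"dy":-0.512,"dz":-0.06,"wx":0,"wy":0,"wz":36.4,"claw":0},{"dx":-0.504,"dy":-0.512,"dz":-0.06,"wx":0,"wy":0,"wz":36.4,"claw":0},{"dx":-0.504,"dy":-0.512,"dz":-0.06,"wx":0,"wy":0,"wz":36.4,"claw":0},{"dx":-0.504,"dy":-0.512,"dz":-0.06,"wx":0,"wy":0,"wz":36.4,"claw":0},{"dx":-0.504,"dy":-0.512,"dz":-0.06,"wx":0,"wy":0,"wz":36.4,"claw":0},{"dx":-0.504,"dy":-0.512,"dz":-0.06,"wx":0,"wy":0,"wz":36.4,"claw":0},{"dx":-0.504,"dy":-0.512,"dz":-0.06,"wx":0,"wy":0,"wz":36.4,"claw":0}]' 20
python3 d.py .5177 -.0752 .2 30
```

```text
time_s: 1.9
eef_pos: [0.4218, 0.1738, 0.2964]
tcp_rot: [0.5, 0.866, 0.001, 0.0]
contact_force: [0.4, 0.3, -1.4]
opening: 0.119
gripper_force: 0.0
t 1.9 p [0.4218 0.1738 0.2964] az 30.0 tilt 0.1 F [ 0.4  0.3 -1.4] q7 0.09
r 0.2387 ang 129.3
d [-0.2636 -0.0416  0.0962] wz 0.0
```

```bash
python3 -m pendant '[{"dx":-0.264,"dy":-0.042,"dz":0.04,"wx":0,"wy":0,"wz":0,"claw":0},{"dx":-0.264,"dy":-0.042,"dz":0.04,"wx":0,"wy":0,"wz":0,"claw":0},{"dx":-0.264,"dy":-0.042,"dz":0.04,"wx":0,"wy":0,"wz":0,"claw":0},{"dx":-0.264,"dy":-0.042,"dz":0.04,"wx":0,"wy":0,"wz":0,"claw":0},{"dx":-0.264,"dy":-0.042,"dz":0.04,"wx":0,"wy":0,"wz":0,"claw":0},{"dx":-0.264,"dy":-0.042,"dz":0.06,"wx":0,"wy":0,"wz":0,"claw":0},{"dx":-0.264,"dy":-0.042,"dz":0.096,"wx":0,"wy":0,"wz":0,"claw":0},{"dx":-0.264,"dy":-0.042,"dz":0.13,"wx":0,"wy":0,"wz":0,"claw":0},{"dx":-0.264,"dy":-0.042,"dz":0.13,"wx":0,"wy":0,"wz":0,"claw":0},{"dx":-0.264,"dy":-0.042,"dz":0.13,"wx":0,"wy":0,"wz":0,"claw":0}]'
python3 d.py .5177 -.0752 .09 30
python3 - <<'E'
from h import *
I,D=optics.snapshot("scene"); J,_=optics.snapshot("top")
cv2.imwrite("pics/d.png",np.hstack([cv2.resize(I[115:215,170:310],(476,340),interpolation=2),cv2.resize(J[120:220,170:265],(323,340),interpolation=2)]))
E
```

```text
time_s: 2.9
eef_pos: [0.5172, -0.0741, 0.1665]
tcp_rot: [0.5, 0.866, -0.0, -0.0]
contact_force: [0.7, -0.1, 0.9]
opening: 0.008
gripper_force: 0.0
t 2.9 p [ 0.5172 -0.0741  0.1665] az 30.0 tilt 0.0 F [ 0.7 -0.1  0.9] q7 0.83
r 0.0842 ang 228.5
d [-0.0013 -0.0001  0.0765] wz 0.0
```

View pics/d.png

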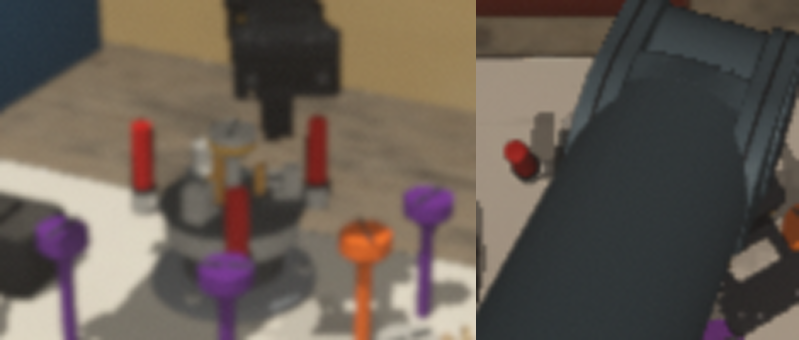

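The fingers are above and to the right of the near post, clear of the orange bit, so I go down.

```bash
python3 -m pendant '[{"dx":-0.002,"dy":0,"dz":0.03,"wx":0,"wy":0,"wz":0,"claw":0},{"dx":-0.002,"dy":0,"dz":0.055,"wx":0,"wy":0,"wz":0,"claw":0},{"dx":-0.002,"dy":0,"dz":0.076,"wx":0,"wy":0,"wz":0,"claw":0},{"dx":-0.002,"dy":0,"dz":0.076,"wx":0,"wy":0,"wz":0,"claw":0},{"dx":0.003,"dy":0,"dz":0.076,"wx":0,"wy":0,"wz":0,"claw":0},{"dx":0.008,"dy":0,"dz":0.076,"wx":0,"wy":0,"wz":0,"claw":0},{"dx":0.008,"dy":0,"dz":0.076,"wx":0,"wy":0,"wz":0,"claw":0}]'
python3 d.py
python3 - <<'E'
import numpy as np
for cx in(18,):
  for f in list(range(0,105,5)):
    a=np.radians(f);cy=80;print(f,round((cx-(cx*np.cos(a)-cy*np.sin(a)))/1000,4),round((cy-(cx*np.sin(a)+cy*np.cos(a)))/1000,4))
E
```

```text
time_s: 3.7
eef_pos: [0.5136, -0.066, 0.0912]
tcp_rot: [0.499, 0.866, 0.001, 0.001]
contact_force: [-0.5, 0.2, 0.3]
opening: 0.009
gripper_force: 0.0
t 3.7 p [ 0.5136 -0.066   0.0912] az 30.1 tilt 0.1 F [-0.5  0.2  0.3] q7 0.88
r 0.081 ang 222.8
0 0.0 0.0
5 0.007 -0.0013
10 0.0142 -0.0019
15 0.0213 -0.0019
20 0.0284 -0.0013
25 0.0355 -0.0001
30 0.0424 0.0017
35 0.0491 0.0041
40 0.0556 0.0071
45 0.0618 0.0107
50 0.0677 0.0148
55 0.0732 0.0194
60 0.0783 0.0244
65 0.0829 0.0299
70 0.087 0.0357
75 0.0906 0.0419
80 0.0937 0.0484
85 0.0961 0.0551
90 0.098 0.062
95 0.0993 0.069
100 0.0999 0.0762
```

```bash
python3 -m pendant '[{"dx":0.007,"dy":-0.0013,"dz":0,"wx":0,"wy":0,"wz":5,"claw":0},{"dx":0.0142,"dy":-0.0019,"dz":0,"wx":0,"wy":0,"wz":10,"claw":0},{"dx":0.0213,"dy":-0.0019,"dz":0,"wx":0,"wy":0,"wz":15,"claw":0},{"dx":0.0284,"dy":-0.0013,"dz":0,"wx":0,"wy":0,"wz":20,"claw":0},{"dx":0.0355,"dy":0,"dz":0,"wx":0,"wy":0,"wz":25,"claw":0}]'
python3 d.py
```

```text
time_s: 4.2
eef_pos: [0.4958, -0.0386, 0.0912]
tcp_rot: [0.678, 0.735, -0.0, 0.002]
contact_force: [-2.7, -7.5, 5.2]
opening: 0.003
gripper_force: 3.4
t 4.2 p [ 0.4958 -0.0386  0.0912] az 4.7 tilt 0.2 F [-2.7 -7.5  5.2] q7 0.49
r 0.082 ang 199.7
```

```bash
python3 -m pendant '[{"dx":0,"dy":0,"dz":0,"wx":0,"wy":0,"wz":0,"claw":0},{"dx":0,"dy":0,"dz":0,"wx":0,"wy":0,"wz":0,"claw":0}]'
python3 d.py
python3 - <<'E'
from h import *
I,D=optics.snapshot("scene"); print(r.observe()["contact_force"])
cv2.imwrite("pics/e.png",cv2.resize(I[125:215,180:280],(640,576),interpolation=2))
E
```

```text
time_s: 4.4
eef_pos: [0.4957, -0.0369, 0.0907]
tcp_rot: [0.675, 0.738, 0.0, 0.001]
contact_force: [-0.6, -2.9, 2.3]
opening: 0.004
gripper_force: 1.8
t 4.4 p [ 0.4957 -0.0369  0.0907] az 5.1 tilt 0.1 F [-0.6 -2.9  2.3] q7 0.49
r 0.0815 ang 198.6
[-0.0722967  -3.58136414  3.5643146 ]
```

View pics/e.png

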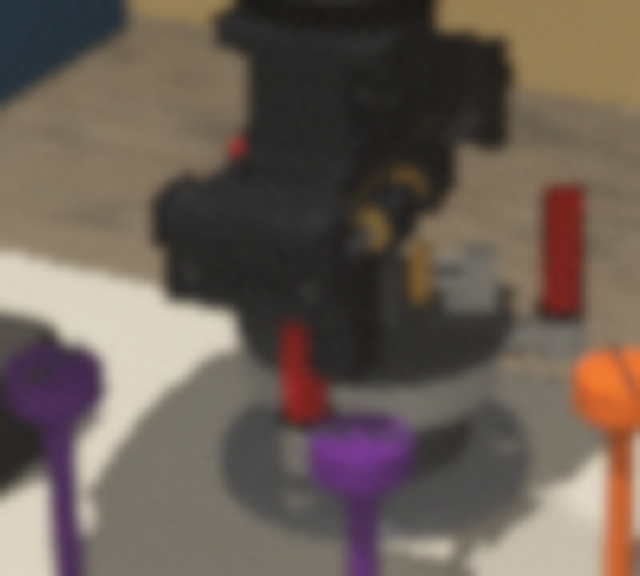

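```bash
python3 -m pendant '[{"dx":0.007,"dy":-0.0013,"dz":0,"wx":0,"wy":0,"wz":5,"claw":0},{"dx":0.0142,"dy":-0.0019,"dz":0,"wx":0,"wy":0,"wz":10,"claw":0},{"dx":0.0213,"dy":-0.0019,"dz":0,"wx":0,"wy":0,"wz":15,"claw":0},{"dx":0.0284,"dy":-0.0013,"dz":0,"wx":0,"wy":0,"wz":20,"claw":0},{"dx":0.0355,"dy":0,"dz":0,"wx":0,"wy":0,"wz":25,"claw":0},{"dx":0.0424,"dy":0.0017,"dz":0,"wx":0,"wy":0,"wz":30,"claw":0},{"dx":0.0491,"dy":0.0041,"dz":0,"wx":0,"wy":0,"wz":35,"claw":0},{"dx":0.0556,"dy":0.0071,"dz":0,"wx":0,"wy":0,"wz":40,"claw":0}]'
cat >> d.py <<'E'
ax=R[:,0]; cp=p+.018*ax; q=cp[:2]-C
print("post ang",(np.degrees(np.arctan2(q[1],q[0]))%360).round(1),"r",np.hypot(*q).round(4),"push eq N",((q[0]*F[1]-q[1]*F[0])/.08).round(2))
E
python3 d.py
```

```text
time_s: 5.25
eef_pos: [0.4957, 0.0191, 0.0898]
tcp_rot: [0.888, 0.46, -0.002, -0.001]
contact_force: [-5.4, -4.0, 5.8]
opening: 0.004
gripper_force: 3.4
t 5.25 p [0.4957 0.0191 0.0898] az -35.2 tilt 0.2 F [-5.4 -4.   5.8] q7 -0.16
r 0.083 ang 158.7
post ang 146.2 r 0.0806 push eq N 6.4
```

```bash
python3 -m pendant '[{"dx":0.0042,"dy":-0.0008,"dz":0,"wx":0,"wy":0,"wz":3,"claw":0},{"dx":0.0085,"dy":-0.0014,"dz":0,"wx":0,"wy":0,"wz":6,"claw":0},{"dx":0.0128,"dy":-0.0018,"dz":0,"wx":0,"wy":0,"wz":9,"claw":0},{"dx":0.017,"dy":-0.002,"dz":0,"wx":0,"wy":0,"wz":12,"claw":0},{"dx":0.0213,"dy":-0.0019,"dz":0,"wx":0,"wy":0,"wz":15,"claw":0}]'
python3 d.py
```

```text
time_s: 5.75
eef_pos: [0.5057, 0.0384, 0.0894]
tcp_rot: [0.94, 0.342, -0.002, -0.001]
contact_force: [-7.6, -2.1, 5.8]
opening: 0.008
gripper_force: 3.3
t 5.75 p [0.5057 0.0384 0.0894] az -50.0 tilt 0.3 F [-7.6 -2.1  5.8] q7 -0.4
r 0.0835 ang 143.7
post ang 131.3 r 0.0811 push eq N 7.23
```

```bash
python3 -m pendant '[{"dx":0.0042,"dy":-0.0008,"dz":0,"wx":0,"wy":0,"wz":3,"claw":0},{"dx":0.0085,"dy":-0.0014,"dz":0,"wx":0,"wy":0,"wz":6,"claw":0},{"dx":0.0128,"dy":-0.0018,"dz":0,"wx":0,"wy":0,"wz":9,"claw":0},{"dx":0.017,"dy":-0.002,"dz":0,"wx":0,"wy":0,"wz":12,"claw":0},{"dx":0.0213,"dy":-0.0019,"dz":0,"wx":0,"wy":0,"wz":15,"claw":0}]'
python3 d.py
```

```text
time_s: 6.25
eef_pos: [0.5204, 0.0545, 0.0892]
tcp_rot: [0.976, 0.216, -0.003, -0.002]
contact_force: [-7.5, 0.6, 4.4]
opening: 0.005
gripper_force: 3.3
t 6.25 p [0.5204 0.0545 0.0892] az -65.0 tilt 0.4 F [-7.5  0.6  4.4] q7 -0.64
r 0.084 ang 128.8
post ang 116.4 r 0.0816 push eq N 6.56
```

```bash
python3 -m pendant '[{"dx":0.0042,"dy":-0.0006,"dz":0,"wx":0,"wy":0,"wz":3,"claw":0},{"dx":0.0085,"dy":-0.001,"dz":0,"wx":0,"wy":0,"wz":6,"claw":0},{"dx":0.0128,"dy":-0.0012,"dz":0,"wx":0,"wy":0,"wz":9,"claw":0},{"dx":0.017,"dy":-0.0013,"dz":0,"wx":0,"wy":0,"wz":12,"claw":0}]'
python3 d.py
```

```text
time_s: 6.65
eef_pos: [0.5351, 0.0641, 0.0889]
tcp_rot: [0.994, 0.114, -0.003, -0.002]
contact_force: [-8.2, 3.2, 4.4]
opening: 0.004
gripper_force: 3.4
t 6.65 p [0.5351 0.0641 0.0889] az -76.9 tilt 0.5 F [-8.2  3.2  4.4] q7 -0.83
r 0.0841 ang 116.8
post ang 104.4 r 0.0817 push eq N 7.31
```

```bash
python3 -m pendant '[{"dx":0.0042,"dy":-0.0008,"dz":0,"wx":0,"wy":0,"wz":3,"claw":0},{"dx":0.0085,"dy":-0.0014,"dz":0,"wx":0,"wy":0,"wz":6,"claw":0},{"dx":0.0128,"dy":-0.0018,"dz":0,"wx":0,"wy":0,"wz":9,"claw":0}]'
python3 d.py
```

```text
time_s: 6.95
eef_pos: [0.5473, 0.0693, 0.0889]
tcp_rot: [0.999, 0.036, -0.003, -0.003]
contact_force: [-7.8, 5.2, 4.8]
opening: 0.004
gripper_force: 3.7
t 6.95 p [0.5473 0.0693 0.0889] az -85.9 tilt 0.5 F [-7.8  5.2  4.8] q7 -0.98
r 0.0843 ang 107.7
post ang 95.4 r 0.082 push eq N 7.47
```

```bash
sed -i 's/push eq N",((q\[0\]/push eq N",(lambda q:(q[0]/; s/\*F\[0\])\/.08).round(2))/*F[0])\/.08)(q-.009*ax[:2]).round(2))/' d.py; tail -1 d.py; python3 -m pendant '[{"dx":0.0042,"dy":-0.0004,"dz":0,"wx":0,"wy":0,"wz":3,"claw":0},{"dx":0.0085,"dy":-0.0006,"dz":0,"wx":0,"wy":0,"wz":6,"claw":0},{"dx":0.0128,"dy":-0.0007,"dz":0,"wx":0,"wy":0,"wz":9,"claw":0}]'
python3 d.py
```

```text
print("post ang",(np.degrees(np.arctan2(q[1],q[0]))%360).round(1),"r",np.hypot(*q).round(4),"push eq N",(lambda q:(q[0]*F[1]-q[1]*F[0])/.08)(q-.009*ax[:2]).round(2))
time_s: 7.25
eef_pos: [0.5599, 0.0721, 0.0886]
tcp_rot: [0.999, -0.042, -0.004, -0.003]
contact_force: [-8.1, 7.2, 3.8]
opening: 0.006
gripper_force: 4.5
t 7.25 p [0.5599 0.0721 0.0886] az -94.9 tilt 0.6 F [-8.1  7.2  3.8] q7 -1.12
r 0.0841 ang 98.9
post ang 86.6 r 0.0817 push eq N 7.93
```

```bash
python3 -m pendant '[{"dx":0.0042,"dy":-0.0006,"dz":0,"wx":0,"wy":0,"wz":3,"claw":0},{"dx":0.0085,"dy":-0.001,"dz":0,"wx":0,"wy":0,"wz":6,"claw":0}]'
python3 d.py
```

```text
time_s: 7.45
eef_pos: [0.5686, 0.0731, 0.0886]
tcp_rot: [0.996, -0.094, -0.004, -0.003]
contact_force: [-7.6, 8.8, 4.2]
opening: 0.006
gripper_force: 5.0
t 7.45 p [0.5686 0.0731 0.0886] az -100.8 tilt 0.6 F [-7.6  8.8  4.2] q7 -1.21
r 0.0843 ang 93.0
post ang 80.7 r 0.0818 push eq N 8.35
```

The inward radial load is building up, so I ease the tool outward by 2 mm while turning on.

```bash
python3 -m pendant '[{"dx":0.0042,"dy":-0.002,"dz":0,"wx":0,"wy":0,"wz":3,"claw":0},{"dx":0.0085,"dy":-0.004,"dz":0,"wx":0,"wy":0,"wz":6,"claw":0}]'
python3 d.py
```

```text
time_s: 7.65
eef_pos: [0.5774, 0.0734, 0.0886]
tcp_rot: [0.989, -0.147, -0.004, -0.002]
contact_force: [-9.4, 2.4, 4.2]
opening: 0.003
gripper_force: 4.7
t 7.65 p [0.5774 0.0734 0.0886] az -106.9 tilt 0.5 F [-9.4  2.4  4.2] q7 -1.31
r 0.0845 ang 87.0
post ang 74.7 r 0.0821 push eq N 9.98
```

```bash
python3 -m pendant '[{"dx":0.0028,"dy":-0.0006,"dz":0,"wx":0,"wy":0,"wz":2,"claw":0},{"dx":0.0056,"dy":-0.0012,"dz":0,"wx":0,"wy":0,"wz":4,"claw":0},{"dx":0.0085,"dy":-0.0018,"dz":0,"wx":0,"wy":0,"wz":6,"claw":0}]'
python3 d.py
```

```text
time_s: 7.95
eef_pos: [0.586, 0.0726, 0.0886]
tcp_rot: [0.98, -0.198, -0.004, -0.002]
contact_force: [-9.2, 3.5, 5.6]
opening: 0.002
gripper_force: 5.2
t 7.95 p [0.586  0.0726 0.0886] az -112.9 tilt 0.5 F [-9.2  3.5  5.6] q7 -1.4
r 0.0846 ang 81.2
post ang 68.9 r 0.0821 push eq N 10.14
```

```bash
python3 -m pendant '[{"dx":0.0028,"dy":-0.0006,"dz":0,"wx":0,"wy":0,"wz":2,"claw":0},{"dx":0.0056,"dy":-0.0012,"dz":0,"wx":0,"wy":0,"wz":4,"claw":0},{"dx":0.0085,"dy":-0.0018,"dz":0,"wx":0,"wy":0,"wz":6,"claw":0}]'
python3 d.py
```

```text
time_s: 8.25
eef_pos: [0.5944, 0.0709, 0.0886]
tcp_rot: [0.968, -0.25, -0.005, -0.002]
contact_force: [-11.3, 4.2, 6.0]
opening: 0.008
gripper_force: 5.5
t 8.25 p [0.5944 0.0709 0.0886] az -118.9 tilt 0.6 F [-11.3   4.2   6. ] q7 -1.5
r 0.0847 ang 75.4
post ang 63.1 r 0.0821 push eq N 12.49
```

```bash
python3 -m pendant '[{"dx":0.002,"dy":-0.0004,"dz":0,"wx":0,"wy":0,"wz":1.5,"claw":0},{"dx":0.0042,"dy":-0.0009,"dz":0,"wx":0,"wy":0,"wz":3,"claw":0}]'
python3 d.py
python3 -m pendant '[{"dx":0,"dy":0,"dz":0,"wx":0,"wy":0,"wz":0,"claw":0},{"dx":0,"dy":0,"dz":0,"wx":0,"wy":0,"wz":0,"claw":0},{"dx":0,"dy":0,"dz":0,"wx":0,"wy":0,"wz":0,"claw":0}]'
python3 d.py|tail -1
python3 - <<'E'
from h import *
for i in range(3):
    I,D=optics.snapshot("scene"); print(r.observe()["contact_force"].round(1) if hasattr(r.observe()["contact_force"],"round") else r.observe()["contact_force"])
cv2.imwrite("pics/f.png",cv2.resize(I[115:215,170:290],(720,600),interpolation=2))
E
python3 d.py|tail -1
```

```text
time_s: 8.45
eef_pos: [0.5984, 0.0698, 0.0886]
tcp_rot: [0.962, -0.275, -0.005, -0.001]
contact_force: [-10.7, 5.6, 7.1]
opening: 0.002
gripper_force: 5.7
t 8.45 p [0.5984 0.0698 0.0886] az -121.9 tilt 0.6 F [-10.7   5.6   7.1] q7 -1.55
r 0.0847 ang 72.5
post ang 60.3 r 0.0821 push eq N 12.44
time_s: 8.75
eef_pos: [0.5988, 0.0696, 0.0886]
tcp_rot: [0.962, -0.274, -0.004, -0.001]
contact_force: [-10.5, 2.9, 4.4]
opening: 0.003
gripper_force: 4.8
post ang 60.0 r 0.0821 push eq N 11.16
[-9.4  3.8  4.8]
[-9.5  3.7  3.7]
[-8.9  3.2  4.2]
post ang 60.0 r 0.0821 push eq N 9.83
```

View pics/f.png

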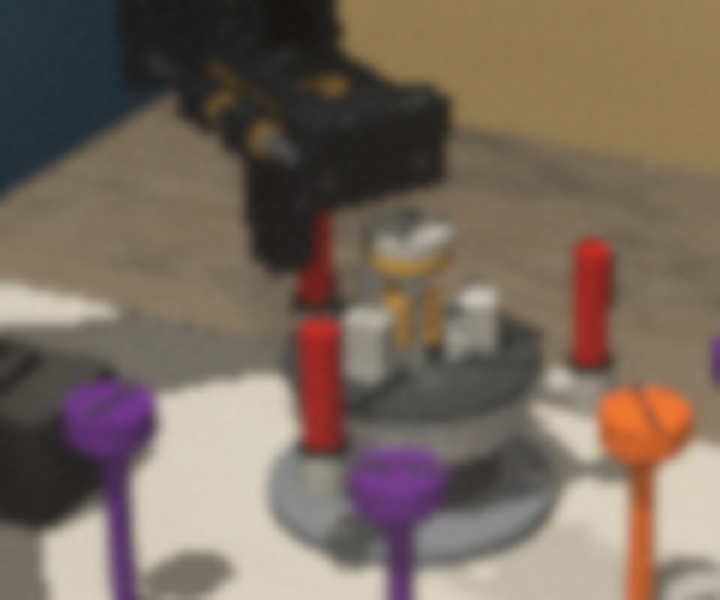

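The picture shows the pads closed on the yellow-banded shank and the bit upright. The push is about 12 N while turning and 10 N paused, which is firm. I back off and lift.

```bash
python3 -m pendant '[{"dx":-0.006,"dy":0,"dz":0,"wx":0,"wy":0,"wz":0,"claw":0},{"dx":-0.013,"dy":0,"dz":0,"wx":0,"wy":0,"wz":0,"claw":0},{"dx":-0.018,"dy":0,"dz":0,"wx":0,"wy":0,"wz":0,"claw":0},{"dx":-0.018,"dy":0,"dz":-0.03,"wx":0,"wy":0,"wz":0,"claw":0},{"dx":-0.018,"dy":0,"dz":-0.07,"wx":0,"wy":0,"wz":0,"claw":0},{"dx":-0.018,"dy":0,"dz":-0.11,"wx":0,"wy":0,"wz":0,"claw":0},{"dx":-0.018,"dy":0,"dz":-0.15,"wx":0,"wy":0,"wz":0,"claw":0},{"dx":-0.018,"dy":0,"dz":-0.18,"wx":0,"wy":0,"wz":0,"claw":0},{"dx":-0.018,"dy":0,"dz":-0.18,"wx":0,"wy":0,"wz":0,"claw":0},{"dx":-0.018,"dy":0,"dz":-0.18,"wx":0,"wy":0,"wz":0,"claw":0}]'
python3 d.py
python3 - <<'E'
from h import *
I,D=optics.snapshot("scene")
cv2.imwrite("pics/g.png",cv2.resize(I[135:255,190:310],(600,600),interpolation=2))
E
```

```text
time_s: 9.9
eef_pos: [0.5866, 0.0769, 0.2701]
tcp_rot: [0.961, -0.275, 0.0, -0.001]
contact_force: [-1.1, -0.6, -1.1]
opening: 0.002
gripper_force: 0.0
t 9.9 p [0.5866 0.0769 0.2701] az -122.0 tilt 0.1 F [-1.1 -0.6 -1.1] q7 -1.73
r 0.0889 ang 81.2
post ang 69.8 r 0.0835 push eq N 0.96
```

View pics/g.png

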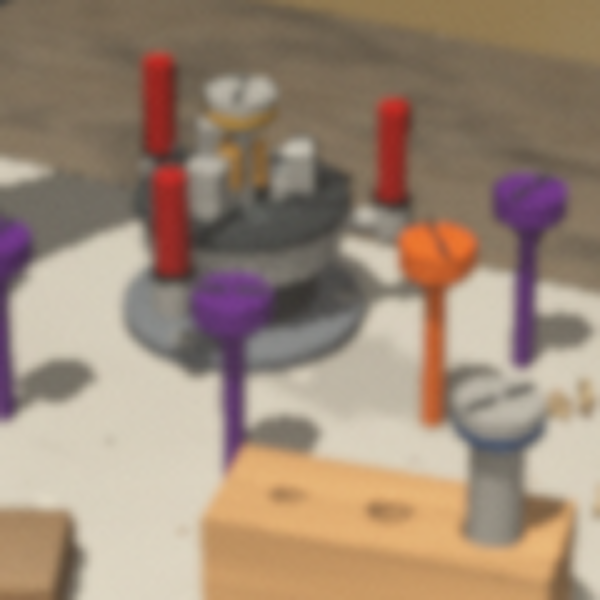

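The crop shows the gripped bit upright at about (240,100), the rack bit unmoved at (500,450), and the arm clear of everything. I hand the job in.

```bash
python3 -c "
from plant import r
print(r.job_done())"
```

```text
the job is handed in; nothing more can be done
None
```

I closed the chuck on the yellow-banded bit to a firm grip (about 12 N push while turning), left it upright, backed the arm clear and handed the job in at about 10 s of the 64 s; the hand-in returned no verdict.

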